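# Hold the portafilter under the grinder

## Robot

A 7-joint arm with a two-finger parallel gripper is mounted at the origin on a cart in front of the work surface, level with it; the furniture and walls round the work are solid. World frame = base frame: x ahead of the robot, y to its left, z up, the work surface at z = 0. Lengths are in mm, angles in rad, forces in N, time in s.
With the tool pointing down it reaches from about 350 to 900 mm from the base axis. Payload 7.2 kg.
Tool frame: the origin (TCP) lies where the fingers leave the gripper's body, on its centre line; the fingertips stand 73 mm ahead of it and the grasp point (between the pads) lies 54 mm ahead of it; z points along the fingers, y is the line along which they close (so a half turn about z gives the same grasp; the last joint's range is limited). The gripper opens to 85 mm and grips with 20 to 120 N. Pads are 22 mm wide; open, the fingers measure 114 mm over their backs; the gripper's body (76 mm by 85 mm) begins 54 mm behind the grasp point. The pads swing forward as they close: fully open they stand 13 mm farther back than shut.
Start: joints at [1.227, 0.411, -0.013, 1.596, 0.006, 1.134, -0.082], TCP at [170.185, -601.384, 303.897] pointing down, gripper open.
Joint ranges: [-2.95, 2.95], [-0.29, 1.99], [-1.47, 1.44], [0.14, 2.54], [-1.03, 4.17], [0.13, 1.85], [-2.86, 2.86]. Speed limits (rad/s): [2.39, 2.39, 3.01, 3.01, 3.14, 3.14, 3.14].

## Interface

Orientations are given as a unit quaternion [w, x, y, z].
In Python, from plant import r, job, read_camera, get_obs gives the robot as it stands (r), with the cameras as plain functions, the job (job) and the readings as plain functions.
- The arm moves only by the tool creep_tool, called after "Request:" as a command line: name --argument value ..., lists and objects as JSON in quotes. Schema: {"type":"object","properties":{"moves":{"type":"object","properties":{"increments":{"type":"array","items":{"type":"array","items":{"type":"number"},"minItems":7,"maxItems":7},"minItems":1,"maxItems":12}},"additionalProperties":false,"required":["increments"]},"only":{"type":"string"},"quiet":{"type":"boolean"},"lines":{"type":"string"}},"required":["moves"],"additionalProperties":false}. moves is an object whose key "increments" holds a list of rows, 1 to 12 of them, each of 7 numbers: a rotation vector rx, ry, rz in rad, then dx, dy, dz in mm, then the finger opening in mm; each row shifts and turns the commanded pose from where the row before left it, along the tool's axes as they then stand; what a row does not reach is not made up. A row lasts 1/10 s, in which the tool goes at most 50 mm and 0.15 rad, less where a joint would pass 70% of its speed; a pose out of reach is approached as far as the arm can. The fingers move at their own pace and stop on an object; the grip force is fixed at half the most. Time passes only in rows, so rows that do not move let the fingers close. The tool returns the time, the measured TCP pose, the force, the opening and the grip force at its end. only (a regular expression) keeps the lines of the reply that match it, lines (a string "A,B") keeps lines A to B, and quiet returns only ok. Input that does not fit is refused with a message, and nothing moves.
- get_obs(): the state, without advancing time (a new reading comes with each control period).
- read_camera(name): name is "scene" or "top" or "wrist"; returns a dict with "frame" (384x512x3 uint8, blue, green, red), "mtx" (3x3 intrinsics, pixels), "T" (4x4, takes a point from camera to world coordinates); the wrist camera has in their place "hand_eye" (4x4, takes a point from camera to tool coordinates, whose origin is the TCP and whose axes are the flange's). Camera axes: x right, y up, looking along -z (the intrinsics and any distortion apply to the point x, -y, -z); pixel columns grow to the right and rows downward; lengths in mm; the calibration is good to about 2 mm. A picture is of the moment at which its call begins: read the wrist's pose just before it. There is no depth.
- job.job_done(): hands the job in; it is judged then, once.
The state is a dict: "clock": time; "joint_pos": joint angles; "joint_velocities": joint speeds; "joint_torque": joint torques, N m; "eef_pos": TCP position; "tool_rot": TCP orientation; "ft_force": force on the tool from outside, world axes, zero at the start; "torque": the same for the moment, N m; "gripper_width": finger opening in mm; "grip_force": force on a finger pad.
Only numpy, scipy, OpenCV 4.12 (cv2) and the standard library are available. Lean on these libraries where they do the work, as an engineer would, in place of code of your own. Each camera call takes 0.05 s, during which the arm holds its last target. There are 200 camera calls.

## Task

Dose a coffee: lift the portafilter straight up out of the tamping stand and hold it level, mouth up, centred under the grinder's chute with the rim about a finger's breadth (15 mm) below the chute, its handle pointing straight out of the grinder's front, and pushed gently back so that its round body presses in the start switch. The program finishes while the gripper is still holding it there in the air with the switch pressed in. Do not bang the grinder, and leave the tamper, both cups and the teaspoon where they are.

Things in the scene. Friction and masses are not known exactly. Their poses are not given: they have to be found in the camera images.
- portafilter: Bottomless espresso portafilter, 208 mm long, about 0.32 kg: round open steel body, 64 mm wide, 46 mm high, 75 mm at the rim (top 8 mm); two ears under the rim at +y/-y reach 44.5 mm from the axis; 15 mm neck; flat-sided dark wood handle, 26 wide, 28 high, from 66 to 166 mm along -x. Origin: centre of the body's underside; z up out of the mouth. Starts in the stand, handle roughly to the robot.
- portafilter_grip (a point): Place to grip, middle of the handle: 112 mm from the body's axis along the portafilter's -x, 30 mm above its underside (16 mm below the rim). Fingers close along the portafilter's y. The centre of mass is about 16 mm from the body's axis towards the handle, so grip firmly.
- portafilter_rim (a point): Centre of the portafilter's mouth at rim height, 46 mm above its underside.
- stand: Tamping stand, fixed: dark wood block 104 x 112 mm, rubber pad on top 35 mm above the worktop (the portafilter's underside stands on it), and an open steel collar 28 mm high (top at 63 mm), 71 mm inside, with a 21 mm notch at -x for the neck: lift over 30 mm straight up to clear it. Origin on the worktop under the collar's middle, z up. Stand and grinder may swap sides.
- grinder: Coffee grinder, fixed, cream with a dark hopper. Origin: on the worktop straight under the chute; x runs front to back (the operator's front is -x), z up. Foot 124 mm wide, x -80 to +185 mm, top at 31 mm; column from x = +60 mm back; head over the chute from 168 to 238 mm up, front face at x = -25 mm; hopper to 360 mm.
- grinder_chute (a point): Centre of the mouth of the black chute that hangs under the grinder's head, 135 mm above the worktop, 24 mm in diameter at the mouth, 42 mm where it joins the head at 168 mm. Axes as the grinder.
- grinder_switch (a joint): Start switch: grey spring button, 30 mm wide, 26 mm high, in front of the column, centred 91 mm above the worktop. 0 m when out, slides along the grinder's +x to a stop at 0.010 m; 1 N to start moving, 4.5 N at the stop; on from 3 mm. A body centred exactly under the chute presses it in 6 mm.
- switch_face (a point): Centre of the button's front face: when out, 26 mm behind the chute's axis; moves with the button.
- tamper: Bystander: steel and dark wood hand tamper, 58 mm diameter, 86 mm high, standing about 105 mm behind the stand. Origin: centre of its underside.
- cup_light: Bystander: light speckled espresso cup, 59 x 87 x 52 mm with its handle, standing between stand and grinder. Origin: centre of its underside.
- cup_dark: Bystander: dark grey espresso cup, 63 x 86 x 52 mm with its handle, standing between stand and grinder. Origin: centre of its underside.
- teaspoon: Bystander: steel teaspoon, 136 x 29 x 12 mm, lying on the worktop in front of the cups. Origin: centre of its underside.

How it is judged (in metres and radians):
On the way:
1. the portafilter is lifted upright out of the stand's collar (z of portafilter in the frame of stand above 0.066 m and angle between portafilter's own z axis and vertical below 0.35 rad and contact force between portafilter and stand below 0.1 N), for 0.2 s.
At the end, for the whole second after the job is handed in: The gripper holds the portafilter still in the air under the chute: mouth within 10 mm of the chute's axis, rim 4 to 30 mm below the chute's mouth, level within 8 degrees, handle out of the grinder's front within 15 degrees, and its body pressing the start switch in by more than 3 mm (value of joint grinder_switch above 0.003 m and horizontal distance between portafilter_rim and grinder_chute below 0.01 m and z of portafilter_rim in the frame of grinder between 0.105 and 0.131 m and angle between portafilter's own z axis and vertical below 0.14 rad and angle between the x axis of portafilter and the x axis of grinder, either way round below 0.26 rad and x of portafilter_grip in the frame of grinder below -0.06 m and linear speed of portafilter below 0.02 m/s and contact force between the fingers and portafilter above 2 N and contact force between portafilter and grinder_switch above 0.3 N); the arm keeps its last pose, push and grip.
It fails at once if a cup, the teaspoon or the tamper is displaced by more than 15 mm (distance of any of cup_light, cup_dark, teaspoon, tamper from where it was at the start of the episode above 0.015 m).
It fails at once if the grinder is banged: the portafilter strikes or pushes it with more than 25 N (contact force between portafilter and grinder above 25 N).
It also fails if it takes over 48 s, if anything falls off the work surface, if the arm or the gripper's body presses on something with over 40 N, if the wrist force passes 120 N, or if a joint passes its speed limit or range.

## Working session

There is one attempt and no reset: what is moved stays moved. The work goes in short steps, Python scripts to look and compute and a tool call to move; the robot and the scene stay as the last step left them, time stands still between calls to the robot, and variables do not carry over. Pictures are saved under pics/ and viewed, at most 10 in all, crops included, and the job is handed in when it is done.

```bash
ls; mkdir -p pics; python3 - <<'E'
from plant import r, job, read_camera, get_obs
import cv2
o=get_obs();print({k:o[k] for k in('clock','eef_pos','tool_rot','gripper_width','ft_force')})
for n in('scene','top'):
    c=read_camera(n);cv2.imwrite(f'pics/{n}0.png',c['frame']);print(n,c['mtx'],c['T'],[k for k in c])
E
```

```text
pics
plant.py
{'clock': 0.0, 'eef_pos': array([ 170.09352033, -601.02897158,  303.07172894]), 'tool_rot': array([-7.51926388e-04,  9.90500717e-01,  1.37505428e-01, -1.42900605e-04]), 'gripper_width': 85.24880486730271, 'ft_force': array([-0.51371275, -0.26379133,  0.01312514])}
scene [[476.7483952    0.         255.108732  ]
 [  0.         476.7483952  186.92250128]
 [  0.           0.           1.        ]] [[-7.27915467e-01  3.28378749e-01 -6.01918990e-01 -1.69585405e+02]
 [-6.85643916e-01 -3.55785662e-01  6.35066125e-01  7.48544051e+02]
 [-5.61192657e-03  8.74976548e-01  4.84132777e-01  6.76612433e+02]
 [ 0.00000000e+00  0.00000000e+00  0.00000000e+00  1.00000000e+00]] ['frame', 'mtx', 'T']
top [[451.99330618   0.         256.70229945]
 [  0.         451.99330618 191.11742239]
 [  0.           0.           1.        ]] [[ 1.27911421e-01  9.66879391e-01 -2.20868538e-01  3.00057531e+02]
 [-9.91765086e-01  1.23264481e-01 -3.47545902e-02 -6.70706408e+01]
 [-6.37825134e-03  2.23495214e-01  9.74684158e-01  1.26157514e+03]
 [ 0.00000000e+00  0.00000000e+00  0.00000000e+00  1.00000000e+00]] ['frame', 'mtx', 'T']
```

```bash
python3 - <<'E'
import cv2
for n in('scene','top'):
    i=cv2.imread(f'pics/{n}0.png');cv2.imwrite(f'pics/{n}0b.png',cv2.resize(i,(768,576),interpolation=cv2.INTER_CUBIC))
E
```

```text
(no output)
```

View pics/scene0b.png

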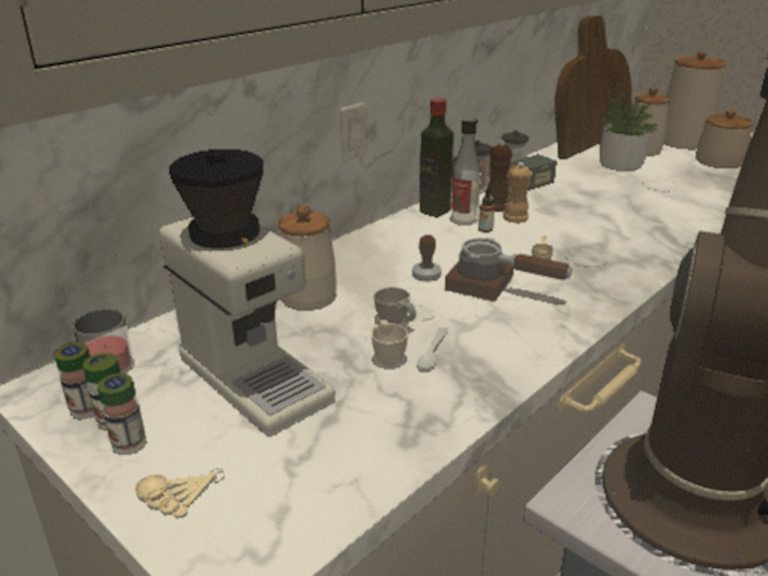

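View pics/top0b.png

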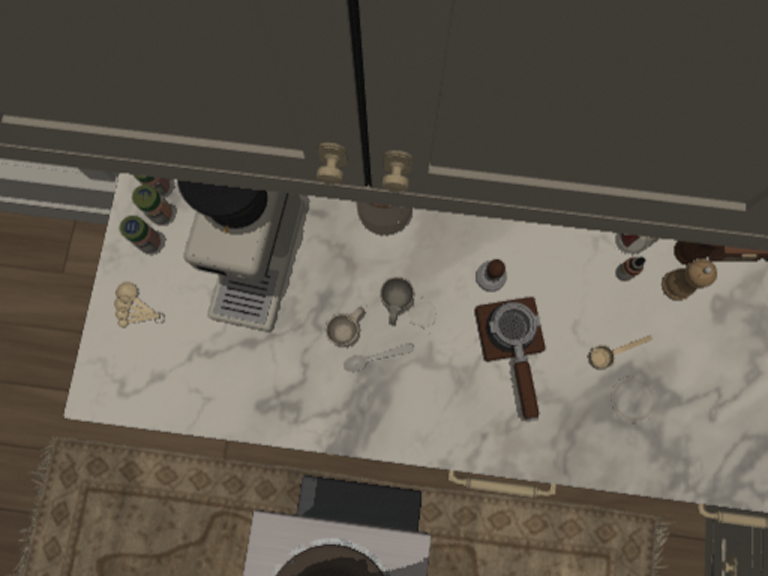

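The scene view shows the grinder on the left, around (235,300), and the portafilter in the stand at (485,265) with its handle to (570,270). In the top view the rim is at (515,325), the handle end at (530,415), and the grinder foot's front at (243,310). Next I'll enlarge crops of both.

```bash
python3 - <<'E'
import cv2,numpy as np
def crop(n,x,y,w,h,s):
    i=cv2.imread(f'pics/{n}0.png')[y:y+h,x:x+w]
    i=cv2.resize(i,None,fx=s,fy=s,interpolation=cv2.INTER_CUBIC)
    i=np.clip(i.astype(float)*1.4,0,255).astype(np.uint8)
    for k in range(0,w,10): cv2.line(i,(k*s,0),(k*s,4 if (x+k)%50 else 12),(0,0,255),1); 
    for k in range(0,w,10):
        if (x+k)%20==0: cv2.putText(i,str(x+k),(k*s,20),0,.35,(0,0,255),1)
    for k in range(0,h,10):
        cv2.line(i,(0,k*s),(5,k*s),(0,0,255),1)
        if (y+k)%20==0: cv2.putText(i,str(y+k),(6,k*s+4),0,.35,(0,0,255),1)
    return i
a=np.hstack([crop('scene',290,150,100,60,4),crop('top',310,190,100,100,4)[:,:400][:240*0+400] [:240]]) 
cv2.imwrite('pics/pf.png',np.hstack([np.vstack([crop('scene',290,150,80,50,5),np.zeros((250,400,3),np.uint8)]),crop('top',310,190,80,100,5)]))
cv2.imwrite('pics/gr.png',np.hstack([crop('scene',100,140,133,150,3),crop('top',120,110,100,112,4)[:450]]) if 0 else np.hstack([crop('scene',105,140,120,150,4)[:440],crop('top',125,110,80,110,4)]))
E
```

```text
(no output)
```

View pics/pf.png

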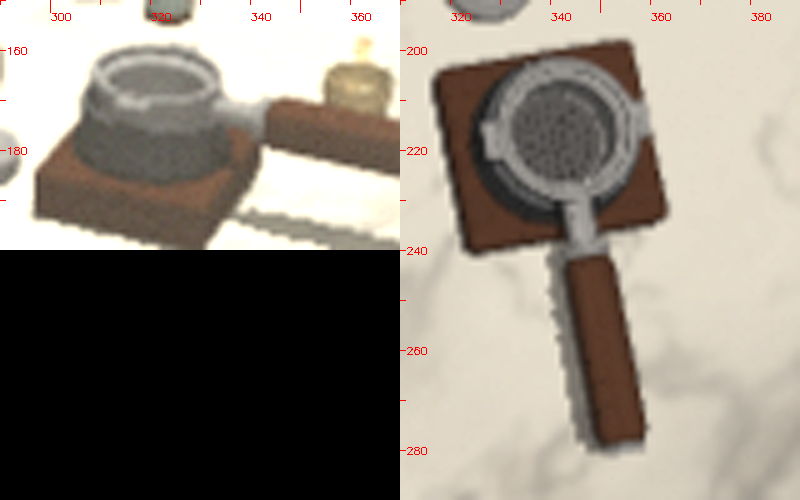

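View pics/gr.png

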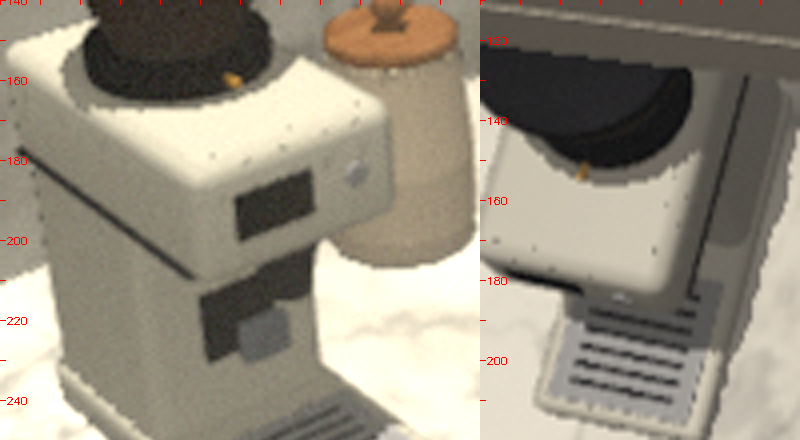

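The crops show, in full-frame pixels, the top-view rim centre at about (343.5,216) and the handle running from (348,241.5) to (354,279). In the scene view the rim centre is about (321.4,165.4) and the grey button about (171,223). The grinder's head and foot edges are clear in both views. I'll triangulate now.

```bash
cat > h.py <<'E'
import numpy as np,cv2
from scipy.optimize import least_squares
from scipy.spatial.transform import Rotation as R
K={'scene':(476.748,255.109,186.9225),'top':(451.993,256.702,191.117)}
T={'scene':np.array([[-.727915467,.328378749,-.60191899,-169.585],[-.685643916,-.355785662,.635066125,748.544],[-.00561192657,.874976548,.484132777,676.612]]),
'top':np.array([[.127911421,.966879391,-.220868538,300.0575],[-.991765086,.123264481,-.0347545902,-67.0706],[-.00637825134,.223495214,.974684158,1261.575]])}
def proj(n,P):
    f,cx,cy=K[n];t=T[n];p=t[:,:3].T@(np.asarray(P,float)-t[:,3]);return np.array([cx+f*p[0]/-p[2],cy-f*p[1]/-p[2]])
def ray(n,uv):
    f,cx,cy=K[n];t=T[n];d=t[:,:3]@np.array([(uv[0]-cx)/f,-(uv[1]-cy)/f,-1]);return t[:,3],d/np.linalg.norm(d)
def tri(obs): # [(name,uv)..]
    A=0;b=0
    for c,d in [ray(*o) if isinstance(o[0],str) else o for o in obs]:
        M=np.eye(3)-np.outer(d,d);A=A+M;b=b+M@c
    return np.linalg.solve(A,b)
def atz(n,uv,z):
    c,d=ray(n,uv);return c+d*(z-c[2])/d[2]
E
python3 - <<'E'
from h import *
np.set_printoptions(precision=1,suppress=True)
p=tri([('top',(343.5,216)),('scene',(321.4,165.4))]);print('rim tri',p,'res',proj('top',p),proj('scene',p),'top@81',atz('top',(343.5,216),81),'scene@81',atz('scene',(321.4,165.4),81))
h0=atz('top',(348,241.5),79);h1=atz('top',(354.2,279),79);print('handle',h0,h1,np.hypot(*(h1-h0)[:2]),np.degrees(np.arctan2(*(h0-h1)[1::-1])))
# grinder fit: x,y,yaw,headhalfwidth
obs=[('top',(139,210.5),(-80,62,31)),('top',(183.3,219.5),(-80,-62,31)),('scene',(171,223),(26,0,91)),
 ('scene',(105+190/4,140+280/4),(-25,'w',168)),('scene',(105+318/4,140+235/4),(-25,'-w',168)),('scene',(105+197/4,140+190/4),(-25,'w',238)),('scene',(105+388/4,140+105/4),(-25,'-w',238)),
 ('top',(125+170/4,110+290/4),(-25,'-w',238)),('top',(125+5/4,110+262/4),(-25,'w',238))]
def W(q,l):
    l=[q[3] if v=='w' else -q[3] if v=='-w' else v for v in l];c,s=np.cos(q[2]),np.sin(q[2])
    return np.array([q[0]+c*l[0]-s*l[1],q[1]+s*l[0]+c*l[1],l[2]])
f=lambda q:np.concatenate([proj(n,W(q,l))-uv for n,uv,l in obs])
s=least_squares(f,[600,250,0,50],loss='soft_l1');print(s.x,np.degrees(s.x[2]));print(f(s.x).reshape(-1,2))
for n in T:print(n,'chute',proj(n,W(s.x,(0,0,135))),'sw',proj(n,W(s.x,(26,0,91))))
E
```

```text
rim tri [ 530.4 -263.1   72.7] res [343.7 216.4] [321.  165.3] top@81 [ 529.7 -261.2   81. ] scene@81 [ 519.8 -249.6   81. ]
handle [ 464.2 -278.9   79. ] [ 370.2 -302.7   79. ] 96.9709696488259 14.189730575102484
[556.6 231.   -0.1  54.2] -4.47039138864924
[[-2.2  0.2]
 [-3.   0.2]
 [ 0.  -0.1]
 [ 6.5  1.2]
 [17.7 -5.6]
 [ 1.1 -6.8]
 [-1.8 -2.3]
 [ 0.  -0.6]
 [-3.4 -2.7]]
scene chute [175.9 210.7] sw [171.  222.9]
top chute [157.5 178.3] sw [163.6 173.2]
```

Request:
creep_tool --moves '{"increments": [[0,0,0,20,-14,0,85],[0,0,0,36,-26,0,85],[0,0,0,36,-26,0,85],[0,0,0,36,-26,0,85],[0,0,0,36,-26,0,85],[0,0,0,36,-26,0,85],[0,0,0,36,-26,0,85],[0,0,0,36,-26,0,85],[0,0,0,20,-14,0,85],[0,0,0,10,-6,0,85],[0,0,0,0,0,0,85],[0,0,0,0,0,0,85]]}'

```text
clock: 1.3
eef_pos: [401.0, -312.6, 303.6]
tool_rot: [0.0, 0.991, 0.137, -0.0]
ft_force: [-0.2, -1.1, 0.0]
gripper_width: 84.7
grip_force: 0.0
```

```bash
python3 - <<'E'
from plant import r, job, read_camera, get_obs
import cv2,numpy as np,json
o=get_obs();c=read_camera('wrist')
cv2.imwrite('pics/w1.png',c['frame'])
print(o['clock'],o['eef_pos'],o['tool_rot'],c['mtx'],c['hand_eye'],list(c))
np.savez('w1',p=o['eef_pos'],q=o['tool_rot'],K=c['mtx'],H=c['hand_eye'],D=c.get('dist',0))
i=np.clip(cv2.resize(c['frame'],(768,576),interpolation=cv2.INTER_CUBIC)*1.2,0,255);cv2.imwrite('pics/w1b.png',i)
E
```

```text
1.3 [ 400.97371962 -312.57506425  303.64989938] [ 1.23446734e-04  9.90604076e-01  1.36760069e-01 -4.83221627e-04] [[336.2397131    0.         256.54694388]
 [  0.         336.2397131  193.55687827]
 [  0.           0.           1.        ]] [[ 8.07486153e-04  9.53885716e-01  3.00168935e-01  7.80210784e+01]
 [ 9.99999489e-01 -9.52754063e-04  3.37585738e-04  3.88597939e-01]
 [ 6.08005386e-04  3.00168509e-01 -9.53885998e-01 -6.97086527e+01]
 [ 0.00000000e+00  0.00000000e+00  0.00000000e+00  1.00000000e+00]] ['frame', 'mtx', 'hand_eye'][ WARN:0@0.949] global loadsave.cpp:1063 imwrite_ Unsupported depth image for selected encoder is fallbacked to CV_8U.
```

View pics/w1b.png

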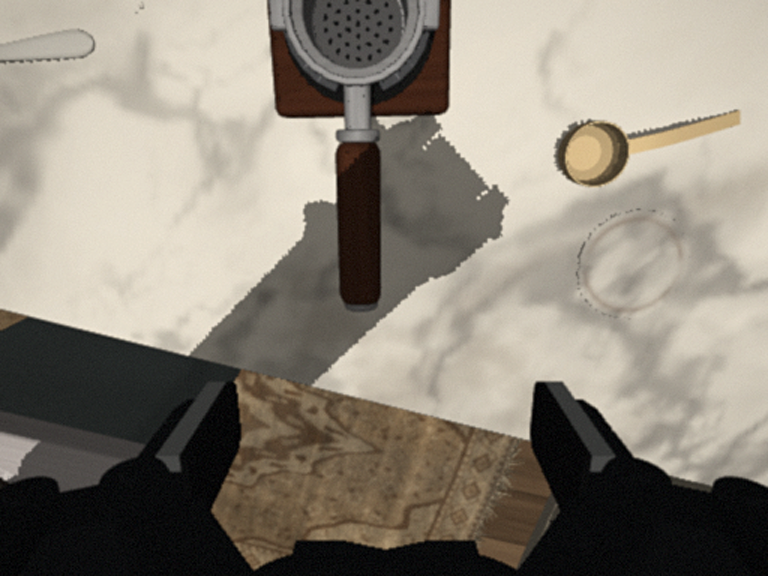

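```bash
python3 - <<'E'
from h import *
np.set_printoptions(precision=1,suppress=True)
obs=[('top',(139,210.5),(-80,62,31)),('top',(183.3,219.5),(-80,-62,31)),('scene',(171,223),(26,0,91)),
 ('scene',(105+192/4,140+278/4),(-25,'w',168)),('scene',(105+390/4,140+214/4),(-25,'-w',168)),('scene',(105+197/4,140+190/4),(-25,'w',238)),('scene',(105+388/4,140+102/4),(-25,'-w',238)),
 ('top',(125+170/4,110+290/4),(-25,'-w',238)),('top',(125+5/4,110+262/4),(-25,'w',238)),('scene',(178.7,283.5),(-80,62,0)),('scene',(221,262),(-80,-62,31))]
def W(q,l):
    l=[q[3] if v=='w' else -q[3] if v=='-w' else v for v in l];c,s=np.cos(q[2]),np.sin(q[2])
    return np.array([q[0]+c*l[0]-s*l[1],q[1]+s*l[0]+c*l[1],l[2]])
f=lambda q:np.concatenate([proj(n,W(q,l))-uv for n,uv,l in obs])
s=least_squares(f,[600,250,0,50],loss='soft_l1');print(s.x,np.degrees(s.x[2]));print(f(s.x).reshape(-1,2))
for n in T:print(n,'chute',proj(n,W(s.x,(0,0,135))),'sw',proj(n,W(s.x,(26,0,91))))
E
```

```text
[556.8 230.4  -0.1  55.2] -4.789622841697761
[[-2.  -0. ]
 [-3.   0.3]
 [ 0.3 -0.2]
 [ 5.6  1.7]
 [ 0.3 -0.6]
 [ 0.7 -6.8]
 [-1.2 -1.7]
 [ 0.7 -0.4]
 [-3.6 -2.9]
 [-0.6  6.8]
 [ 2.6 -7.7]]
scene chute [176.1 210.6] sw [171.3 222.8]
top chute [157.8 178.2] sw [163.9 173.2]
```

The wrist view shows the handle from (358,145) to (360,303) in the enlarged picture, with the rim above it and the fingers clear of everything. I'll locate it at handle-top height and compare that with the top view.

```bash
cat >> h.py <<'E'
def wray(npz,uv):
    d=np.load(npz) if isinstance(npz,str) else npz
    K=d['K'];H=d['H'];q=d['q'];Rt=R.from_quat([q[1],q[2],q[3],q[0]]).as_matrix()
    v=H[:3,:3]@np.array([(uv[0]-K[0,2])/K[0,0],-(uv[1]-K[1,2])/K[1,1],-1]);v=Rt@v
    return d['p']+Rt@H[:3,3],v/np.linalg.norm(v)
def watz(npz,uv,z):
    c,v=wray(npz,uv);return c+v*(z-c[2])/v[2]
def wproj(npz,P):
    d=np.load(npz) if isinstance(npz,str) else npz
    K=d['K'];H=d['H'];q=d['q'];Rt=R.from_quat([q[1],q[2],q[3],q[0]]).as_matrix()
    p=H[:3,:3].T@(Rt.T@(np.asarray(P)-d['p'])-H[:3,3]);return K[0,2]+K[0,0]*p[0]/-p[2],K[1,2]-K[1,1]*p[1]/-p[2]
E
python3 - <<'E'
from h import *
np.set_printoptions(precision=1,suppress=True)
a=watz('w1.npz',(358.5/1.5,144/1.5),79);b=watz('w1.npz',(360/1.5,302/1.5),79)
print(a,b,np.linalg.norm(a-b),np.degrees(np.arctan2(*(a-b)[1::-1])))
print('width',watz('w1.npz',(337/1.5,145/1.5),79)-watz('w1.npz',(380/1.5,145/1.5),79))
print('two-view start',tri([('top',(348,241.5)),wray('w1.npz',(358.5/1.5,144/1.5))]),'end',tri([('top',(354.2,279)),wray('w1.npz',(360/1.5,302/1.5))]))
u=(a-b)/np.linalg.norm(a-b);g=b+u*(166-112);print('grip',g,'axis',g+112*u)
E
```

```text
[ 465.5 -279.3   79. ] [ 375.4 -304.2   79. ] 93.5597655848955 15.432933723958733
width [-6.6 23.2  0. ]
two-view start [ 465.1 -279.4   75. ] end [ 371.  -305.    66.6]
grip [ 427.4 -289.8   79. ] axis [ 535.4 -260.    79. ]
```

Request:
creep_tool --moves '{"increments": [[0,0,0,8,-5,20,85],[0,0,0,10,-6,30,85],[0,0,0,8,-4.5,30,85],[0,0,0,0,0,15,85],[0,0,0,0,0,0,85],[0,0,0,0,0,0,85]]}'

```text
clock: 1.95
eef_pos: [422.1, -290.6, 209.1]
tool_rot: [0.0, 0.991, 0.136, -0.0]
ft_force: [-0.4, 0.1, 0.9]
gripper_width: 84.8
grip_force: 0.0
```

```bash
python3 - <<'E'
from plant import r, job, read_camera, get_obs
import cv2,numpy as np
o=get_obs();c=read_camera('wrist')
cv2.imwrite('pics/w2.png',c['frame'])
print(o['clock'],o['eef_pos'],o['tool_rot'])
np.savez('w2',p=o['eef_pos'],q=o['tool_rot'],K=c['mtx'],H=c['hand_eye'])
i=np.clip(cv2.resize(c['frame'],(768,576),interpolation=cv2.INTER_CUBIC)*1.2,0,255).astype('uint8');cv2.imwrite('pics/w2b.png',i)
E
```

```text
1.95 [ 422.09015162 -290.63677038  209.12651234] [ 8.50737242e-05  9.90653017e-01  1.36405729e-01 -2.65636852e-04]
```

View pics/w2b.png

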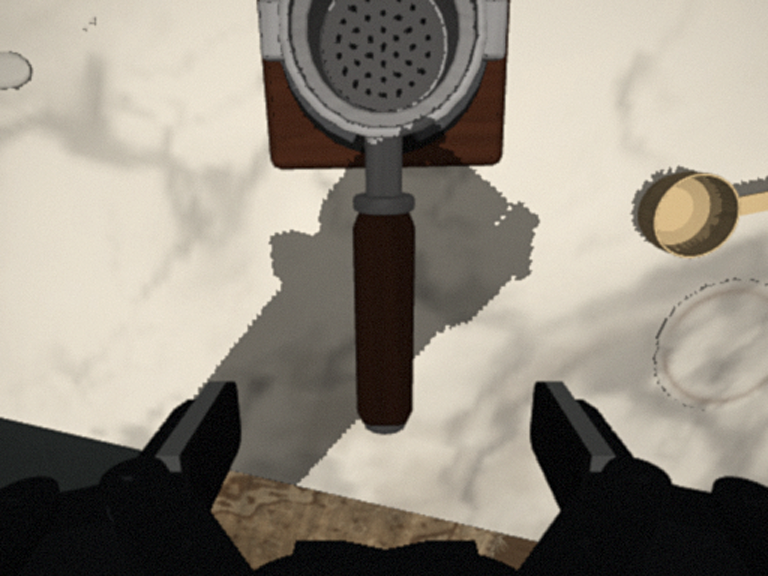

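The handle is centred at column 384, running from row 211 to row 424. The rim is also centred, at column 385, so the yaw is aligned. Next I'll triangulate from both wrist views.

```bash
python3 - <<'E'
from h import *
np.set_printoptions(precision=1,suppress=True)
for nm,u1,u2 in(('start',(358.5,142),(384,211)),('end',(360,305),(384.5,428)),('rimfront',(358,85),(385,139))):
    print(nm,tri([wray('w1.npz',np.array(u1)/1.5),wray('w2.npz',np.array(u2)/1.5)]),watz('w2.npz',np.array(u2)/1.5,70))
print('rimfront@81',watz('w2.npz',np.array((385,139))/1.5,81), watz('w1.npz',np.array((358,85))/1.5,81))
d=np.array([np.cos(.272),np.sin(.272)]);
for t in(-112,-38,-66):print(t,np.array([422.1,-290.6])+(112+t)*d)
E
```

```text
start [ 466.  -278.3   63.2] [ 467. -278.   70.]
end [ 373.3 -304.7   78.6] [ 367.9 -306.1   70. ]
rimfront [ 494.9 -270.9   79. ] [ 494.5 -270.7   70. ]
rimfront@81 [ 494.7 -270.6   81. ] [ 495.1 -271.3   81. ]
-112 [ 422.1 -290.6]
-38 [ 493.4 -270.7]
-66 [ 466.4 -278.2]
```

Rim height measures 79 mm against 81 expected, and the grip lies within 1 mm of the TCP line. Next: descend 90 mm and grip.

Request:
creep_tool --moves '{"increments": [[0,0,0,0,0,20,85],[0,0,0,0.5,0,30,85],[0,0,0,0,0,25,85],[0,0,0,0,0,11,85],[0,0,0,0,0,4,85],[0,0,0,0,0,0,40],[0,0,0,0,0,0,15],[0,0,0,0,0,0,15],[0,0,0,0,0,0,15],[0,0,0,0,0,0,15],[0,0,0,0,0,0,15],[0,0,0,0,0,0,15]]}'

```text
clock: 3.2
eef_pos: [423.5, -289.5, 119.4]
tool_rot: [0.0, 0.991, 0.137, 0.0]
ft_force: [-1.6, 0.5, 7.1]
gripper_width: 25.1
grip_force: 61.5
```

Request:
creep_tool --moves '{"increments": [[0,0,0,0,0,0,0],[0,0,0,0,0,0,0],[0,0,0,0,0,0,0]]}'

```text
clock: 3.5
eef_pos: [423.4, -289.5, 119.4]
tool_rot: [0.0, 0.991, 0.137, 0.0]
ft_force: [-1.6, 0.2, 5.6]
gripper_width: 25.4
grip_force: 61.5
```

Request:
creep_tool --moves '{"increments": [[0,0,0,0,0,-5,0],[0,0,0,0,0,-10,0],[0,0,0,0,0,-12,0],[0,0,0,0,0,-15,0],[0,0,0,0,0,-20,0],[0,0,0,0,0,-20,0],[0,0,0,0,0,-12,0],[0,0,0,0,0,-4,0],[0,0,0,0,0,0,0],[0,0,0,0,0,0,0],[0,0,0,0,0,0,0]]}'

```text
clock: 4.6
eef_pos: [422.8, -288.9, 216.0]
tool_rot: [-0.001, 0.99, 0.138, -0.001]
ft_force: [-0.0, 0.1, -2.8]
gripper_width: 25.0
grip_force: 60.5
```

```bash
python3 - <<'E'
from plant import r, job, read_camera, get_obs
import cv2,numpy as np
o=get_obs();print(o['ft_force'],o['torque'],o['eef_pos'])
ims=[]
for n in('scene','top','wrist'):
    c=read_camera(n);cv2.imwrite(f'pics/{n}3.png',c['frame']);ims.append(c['frame'])
np.savez('w3',p=o['eef_pos'],q=o['tool_rot'],K=c['mtx'],H=c['hand_eye'])
a=cv2.resize(ims[0][110:220,280:400],(400,367),interpolation=cv2.INTER_CUBIC);b=cv2.resize(ims[2],(400,300),interpolation=cv2.INTER_CUBIC)
cv2.imwrite('pics/v3.png',np.hstack([a,np.vstack([b,np.zeros((67,400,3),np.uint8)])]))
E
```

```text
[-0.03337412  0.05232866 -2.76377288] [-0.06244149  0.28864106 -0.0340976 ] [ 422.80514505 -288.94151354  215.99125936]
```

View pics/v3.png

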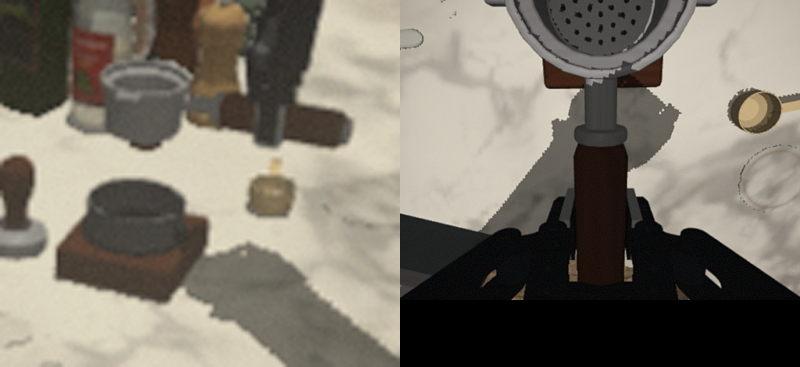

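The portafilter is out of the collar, hanging level, with its neck centred between the fingers. I'll check its pitch numerically while turning to the grinder's heading and carrying it across above the cups.

```bash
python3 - <<'E'
from h import *
d=np.load('w3.npz');q=d['q'];Rt=R.from_quat([q[1],q[2],q[3],q[0]]).as_matrix()
for a in(-6,-3,0,3,6):
    s=np.radians(a);P=np.array([112-37.5,0,38])-[0,0,54];P=[P[0]*np.cos(s)-P[2]*np.sin(s),0,P[0]*np.sin(s)+P[2]*np.cos(s)+54]
    print('droop',a,wproj('w3.npz',d['p']+Rt@P))
i=cv2.imread('pics/wrist3.png');print(i[80:112,262].mean(1).round().astype(int))
E
```

```text
droop -6 (np.float64(255.38927496907382), np.float64(108.08512671283508))
droop -3 (np.float64(255.43823758551312), np.float64(103.4088408501041))
droop 0 (np.float64(255.48481099812383), np.float64(99.70303813527596))
droop 3 (np.float64(255.52896137301548), np.float64(96.89595263185934))
droop 6 (np.float64(255.57068659551442), np.float64(94.91690763650203))
[124 123 125 123 126 122 114  98  81 114 143 152 153 148 147 146 144 135
  87  55  44  52  62  60  64  60  62  62  63  60  60  60]
```

Request:
creep_tool --moves '{"increments": [[0,0,0.05,0,0,0,0],[0,0,0.1,0,0,0,0],[0,0,0.1,0,0,0,0],[0,0,0.08,0,0,0,0],[0,0,0.03,0,0,0,0],[0,0,0,-2.5,-10,0,0],[0,0,0,-5,-20,0,0],[0,0,0,-7,-30,0,0],[0,0,0,-9,-40,0,0],[0,0,0,-9,-40,0,0],[0,0,0,-9,-40,0,0],[0,0,0,-9,-40,0,0]]}'

```text
clock: 5.95
eef_pos: [390.5, -63.6, 216.9]
tool_rot: [0.0, 0.999, -0.041, 0.0]
ft_force: [0.6, 0.0, -3.4]
gripper_width: 25.1
grip_force: 60.5
```

Request:
creep_tool --moves '{"increments": [[0,0,0,-9,-40,0,0],[0,0,0,-9,-40,0,0],[0,0,0,-9,-40,0,0],[0,0,0,-9,-40,0,0],[0,0,0,-9,-40,0,0],[0,0,0,-9,-40,0,0],[0,0,0,-7,-30,0,0],[0,0,0,-5,-20,0,0],[0,0,0,-2.5,-10,0,0],[0,0,0,0,0,0,0],[0,0,0,0,0,0,0]]}'

```text
clock: 7.05
eef_pos: [348.3, 238.0, 216.7]
tool_rot: [0.0, 0.999, -0.042, -0.0]
ft_force: [0.2, -0.6, -3.3]
gripper_width: 25.2
grip_force: 60.5
```

```bash
python3 - <<'E'
import cv2,numpy as np
def crop(n,x,y,w,h,s):
    i=cv2.imread(f'pics/{n}.png')[y:y+h,x:x+w]
    i=np.clip(cv2.resize(i,None,fx=s,fy=s,interpolation=cv2.INTER_CUBIC)*1.5,0,255).astype(np.uint8)
    for k in range(0,w,5):
        cv2.line(i,(k*s,0),(k*s,5),(0,0,255),1); 
        if (x+k)%10==0: cv2.putText(i,str(x+k),(k*s,16),0,.35,(0,0,255),1)
    for k in range(0,h,5):
        cv2.line(i,(0,k*s),(5,k*s),(0,0,255),1)
        if (y+k)%10==0: cv2.putText(i,str(y+k),(6,k*s+4),0,.35,(0,0,255),1)
    return i
a=crop('top0',130,165,60,60,7);b=crop('scene0',150,195,54,60,7)
top=np.hstack([a,b])
from plant import r, job, read_camera, get_obs
ims=[read_camera(n)['frame'] for n in('scene','top')]
for n,i in zip(('scene4','top4'),ims):cv2.imwrite(f'pics/{n}.png',i)
s=crop('scene4',100,140,133,60,3)[:180];t=crop('scene4',100,140,266,60,3)[:180]
cv2.imwrite('pics/m4.png',np.vstack([top,cv2.resize(t,(top.shape[1],180))]));print(top.shape)
E
```

```text
(420, 798, 3)
```

View pics/m4.png

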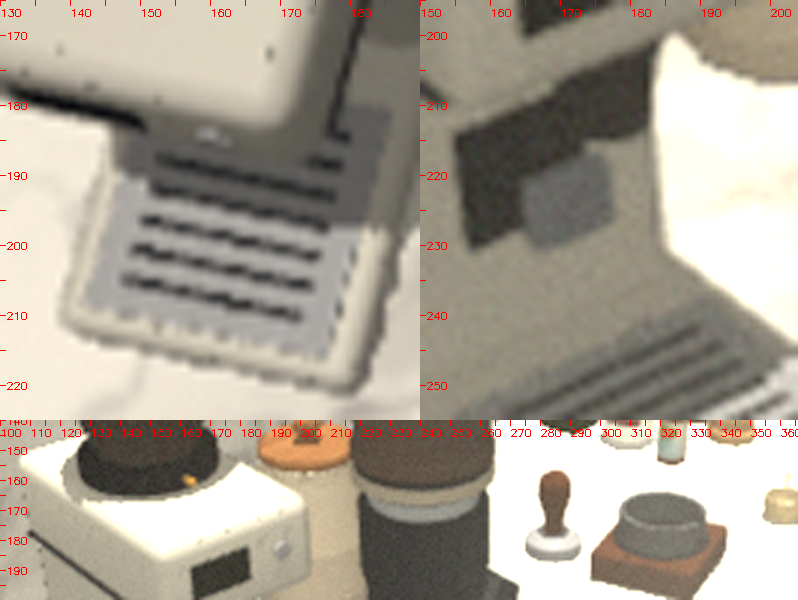

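The slot ends in the tray give the grinder's centreline, and the button's corners are clear: full frame (164.3,221), (176.4,217), (177.6,225.3), (165.5,230.7). I'll fit the pose from those.

```bash
python3 - <<'E'
from h import *
np.set_printoptions(precision=1,suppress=True)
t=lambda x,y:(130+x/7,165+y/7)
S=[((122,278),(300,318)),((132,248),(312,288)),((140,218),(320,258)),((155,158),(335,195))]
m=[]
for a,b in S:
    A,B=atz('top',t(*a),31),atz('top',t(*b),31);m.append((A+B)/2);print('slot',A,B,np.linalg.norm(A-B),'dir',np.degrees(np.arctan2(*(A-B)[1::-1]))-90)
m=np.array(m);k=np.polyfit(m[:,0],m[:,1],1);print('centreline yaw',np.degrees(np.arctan(k[0])),'y at 557',np.polyval(k,557))
for nm,a,b in(('left',(62,300),(112,150)),('front',(80,330),(320,382)),('traylt',(82,290),(120,190)),('trayrt',(335,350),(385,200))):
    for z in(31,0):
        A,B=atz('top',t(*a),z),atz('top',t(*b),z);print(nm,z,A,B)
b=lambda x,y:(150+(x-420)/7,195+y/7)
c=[b(520,183),b(605,155),b(613,212),b(528,250)]
for f in((568,200),):print('button centre@z91',atz('scene',b(*f),91))
for X in((557,230,-4.8),(557,230,-2),(560,226,-4.8)):
    s=np.radians(X[2]);w=lambda x,y,z:(X[0]+x*np.cos(s)-y*np.sin(s),X[1]+x*np.sin(s)+y*np.cos(s),z)
    print(X);print(np.array([[ (p[0]-150)*7+420,(p[1]-195)*7] for p in(proj('scene',w(26,y,z)) for y,z in((15,104),(-15,104),(-15,78),(15,78)))]))
    print('foot top-view px',np.array([[(p[0]-130)*7,(p[1]-165)*7] for p in (proj('top',w(x,y,z)) for x,y,z in((-80,62,31),(-80,-62,31),(-80,62,0),(-80,-62,0),(-20,62,31)))]))
E
```

```text
slot [502.1 273.   31. ] [495.1 200.1  31. ] 73.22718880279983 dir -5.444448613232495
slot [514.6 271.3  31. ] [507.7 197.5  31. ] 74.15664465763126 dir -5.3409337816626845
slot [527.  270.3  31. ] [520.  196.3  31. ] 74.3166358081505 dir -5.372245626399291
slot [552.  268.8  31. ] [546.1 194.7  31. ] 74.33139735741936 dir -4.5206744635299
centreline yaw -5.191932445183718 y at 557 230.70022879767652
left 31 [490.3 295.   31. ] [553.  286.5  31. ]
left 0 [495.1 304.2   0. ] [559.4 295.4   0. ]
front 31 [479.3 285.7  31. ] [470.9 188.   31. ]
front 0 [483.8 294.6   0. ] [475.2 194.4   0. ]
traylt 31 [495.3 287.9  31. ] [537.2 280.3  31. ]
traylt 0 [500.2 296.9  -0. ] [543.2 289.1   0. ]
trayrt 31 [484.2 184.2  31. ] [546.6 174.5  31. ]
trayrt 0 [488.9 190.6   0. ] [552.8 180.6   0. ]
button centre@z91 [580.4 230.4  91. ]
(557, 230, -4.8)
[[525.6 176.8]
 [605.5 142.4]
 [612.4 210.2]
 [533.5 245.3]]
foot top-view px [[ 49.8 318.2]
 [353.2 383.1]
 [ 70.  332.1]
 [366.4 395.5]
 [ 90.  173.8]]
(557, 230, -2)
[[523.5 179.2]
 [600.9 142.9]
 [607.8 210.8]
 [531.5 247.8]]
foot top-view px [[ 57.5 327.4]
 [364.6 377.4]
 [ 77.6 341.1]
 [377.5 390. ]
 [ 90.5 181.5]]
(560, 226, -4.8)
[[529.9 168.2]
 [609.5 134.1]
 [616.3 201.7]
 [537.8 236.6]]
foot top-view px [[ 61.2 312.1]
 [364.5 376.9]
 [ 81.1 326.1]
 [377.4 389.5]
 [101.2 167.8]]
```

Both estimates agree: the grinder is at about (556, 231.5) with yaw -5°. Next I'll drop to dosing height in front of it, line up laterally, and advance most of the way.

Request:
creep_tool --moves '{"increments": [[0,0,0,0,-3,10,0],[0,0,0,0,-4,18,0],[0,0,0,0,-3,18,0],[0,0,0,0,-1,9,0],[0,0,0,0,0,2,0],[0,0,0,8,0,0,0],[0,0,0,15,0,0,0],[0,0,0,15,0,0,0],[0,0,0,12,0,0,0],[0,0,0,5,0,0,0],[0,0,0,0,0,0,0],[0,0,0,0,0,0,0]]}'

```text
clock: 8.35
eef_pos: [403.7, 245.2, 159.7]
tool_rot: [0.0, 0.999, -0.042, -0.0]
ft_force: [0.9, -0.4, -2.3]
gripper_width: 25.3
grip_force: 60.5
```

```bash
python3 - <<'E'
from plant import r, job, read_camera, get_obs
import cv2,numpy as np
o=get_obs();print(o['ft_force'],o['torque'],o['eef_pos'],o['tool_rot'])
c=read_camera('scene')['frame'];cv2.imwrite('pics/scene5.png',c)
i=np.clip(cv2.resize(c[90:260,110:310],(800,680)[:2],interpolation=cv2.INTER_CUBIC)*1.5,0,255).astype(np.uint8)[:600]
cv2.imwrite('pics/v5.png',i)
E
```

```text
[ 0.87911683 -0.42742935 -2.30053456] [ 0.02705716  0.30450092 -0.07614379] [403.72688652 245.23941173 159.74043817] [ 1.33881036e-04  9.99113629e-01 -4.20930672e-02 -3.33471261e-04]
```

View pics/v5.png

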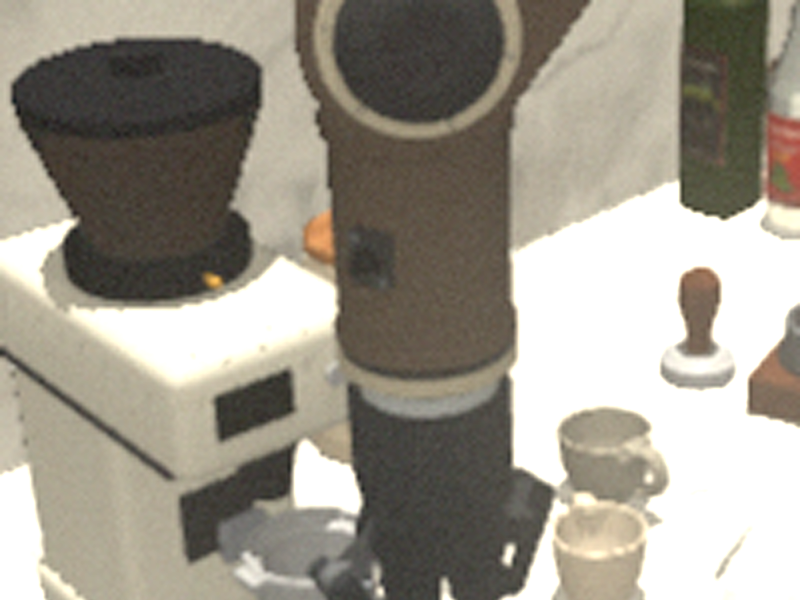

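The hand has a clear path beside the head, no camera housing sticks out, and the rim sits in front of the switch at (300,545). I'll advance to just short of contact, then creep.

Request:
creep_tool --moves '{"increments": [[0,0,0,6,0,0,0],[0,0,0,10,0.5,0,0],[0,0,0,8,0.5,0,0],[0,0,0,4,0,0,0],[0,0,0,0,0,0,0],[0,0,0,0,0,0,0]]}'

```text
clock: 9.0
eef_pos: [431.8, 241.9, 159.7]
tool_rot: [0.0, 0.999, -0.042, -0.0]
ft_force: [0.1, -0.4, -2.7]
gripper_width: 24.9
grip_force: 60.5
```

Request:
creep_tool --moves '{"increments": [[0,0,0,2,0,0,0],[0,0,0,0,0,0,0]]}'

```text
clock: 9.2
eef_pos: [433.9, 241.8, 159.9]
tool_rot: [0.0, 0.999, -0.042, 0.0]
ft_force: [0.2, 0.6, -2.8]
gripper_width: 25.4
grip_force: 60.5
```

Request:
creep_tool --moves '{"increments": [[0,0,0,2,0,0,0],[0,0,0,0,0,0,0]]}'

```text
clock: 9.4
eef_pos: [436.1, 241.6, 159.9]
tool_rot: [-0.0, 0.999, -0.042, 0.0]
ft_force: [-0.7, -0.3, -2.6]
gripper_width: 25.0
grip_force: 60.5
```

Request:
creep_tool --moves '{"increments": [[0,0,0,2,0,0,0],[0,0,0,0,0,0,0]]}'

```text
clock: 9.6
eef_pos: [437.9, 241.5, 159.9]
tool_rot: [0.0, 0.999, -0.042, -0.0]
ft_force: [-0.4, 0.0, -2.9]
gripper_width: 25.4
grip_force: 60.5
```

Request:
creep_tool --moves '{"increments": [[0,0,0,2,0,0,0],[0,0,0,0,0,0,0]]}'

```text
clock: 9.8
eef_pos: [439.9, 241.3, 159.8]
tool_rot: [0.0, 0.999, -0.042, -0.0]
ft_force: [-2.0, 0.0, -3.4]
gripper_width: 25.1
grip_force: 60.5
```

Request:
creep_tool --moves '{"increments": [[0,0,0,2,0,0,0],[0,0,0,0,0,0,0]]}'

```text
clock: 10.0
eef_pos: [441.9, 241.1, 159.8]
tool_rot: [0.0, 0.999, -0.042, -0.0]
ft_force: [-2.9, 1.0, -2.4]
gripper_width: 25.1
grip_force: 60.5
```

Request:
creep_tool --moves '{"increments": [[0,0,0,2,0,0,0],[0,0,0,0,0,0,0],[0,0,0,0,0,0,0],[0,0,0,0,0,0,0]]}'

```text
clock: 10.4
eef_pos: [443.7, 241.0, 159.8]
tool_rot: [0.0, 0.999, -0.042, -0.0]
ft_force: [-3.5, 1.0, -2.8]
gripper_width: 25.4
grip_force: 60.5
```

```bash
python3 - <<'E'
from plant import r, job, read_camera, get_obs
import cv2,numpy as np
F=[];
for k in range(12):
    o=get_obs();F.append(np.r_[o['ft_force'],o['torque']]);c=read_camera('wrist' if k%2 else 'scene')['frame'];cv2.imwrite(f"pics/{'wrist' if k%2 else 'scene'}6.png",c)
print(np.mean(F,0).round(2),np.std(F,0).round(2),o['eef_pos'],o['clock'])
s=cv2.imread('pics/scene6.png');w=cv2.imread('pics/wrist6.png')
a=cv2.resize(s[190:260,145:215],(420,420),interpolation=cv2.INTER_CUBIC);b=cv2.resize(w,(380,285))
b=np.vstack([b,np.zeros((135,380,3),np.uint8)])
cv2.imwrite('pics/v6.png',np.clip(np.hstack([a,b])*1.6,0,255).astype(np.uint8))
from h import *
P=lambda x,y,z:((proj('scene',(x,y,z))-[145,190])*6).round()
u=np.array([.9965,-.0837]);t=o['eef_pos'];c=t[:2]+112*u;print('rim',c)
for z in(117,119,122):print('rim exp',z,P(*c,z))
print('chute mouth exp',P(556,231.5,135),'edges',P(556+1,231.5+12,135),P(556-1,231.5-12,135))
E
```

```text
[-3.13  0.41 -2.55  0.11  0.93  0.03] [0.42 0.31 0.47 0.02 0.03 0.01] [443.86578493 240.96109396 159.8692984 ] 10.95
rim [555.47378493 231.58669396]
rim exp 117 [191. 168.]
rim exp 119 [190. 164.]
rim exp 122 [189. 157.]
chute mouth exp [186. 125.] edges [157. 137.] [214. 114.]
```

View pics/v6.png

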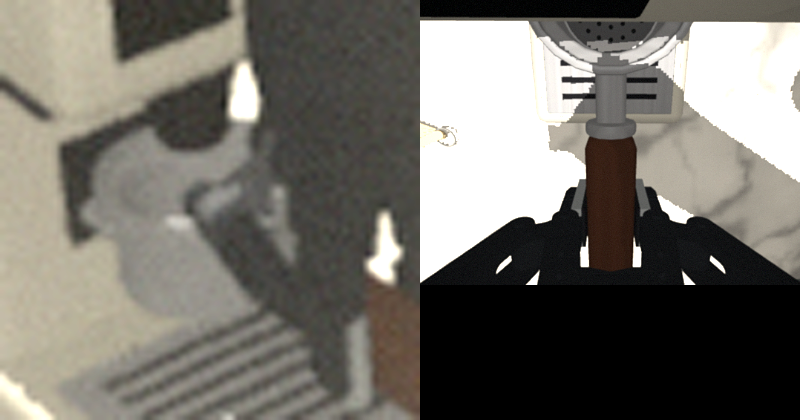

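The rim sits under the chute with a visible gap and the neck is straight in line with the tray. The push is 3.1 N, which means about 6 mm of switch travel. One check remains before handing in: pitch, from the rim's front edge.

```bash
python3 - <<'E'
import cv2
for n in('wrist3','wrist6'):
    i=cv2.imread(f'pics/{n}.png').astype(int)
    for x in(225,285): print(n,x,i[70:110,x].mean(1).round().astype(int).tolist())
    # collar (ferrule) / handle start: row where red-blue jumps
    c=i[150:220,256];print(n,'handle start row',150+int(((c[:,2]-c[:,0])>25).argmax()))
E
```

```text
wrist3 225 [122, 124, 122, 125, 126, 123, 125, 125, 121, 124, 120, 113, 95, 78, 110, 135, 143, 148, 147, 149, 151, 144, 142, 138, 131, 97, 55, 39, 40, 40, 39, 39, 41, 41, 45, 42, 43, 42, 40, 35]
wrist3 285 [124, 125, 128, 129, 130, 129, 121, 98, 79, 61, 57, 58, 60, 51, 53, 59, 67, 73, 75, 71, 69, 67, 64, 61, 61, 60, 45, 35, 19, 16, 18, 21, 18, 17, 16, 17, 22, 24, 26, 24]
wrist3 handle start row 150
wrist6 225 [136, 135, 139, 139, 138, 139, 140, 136, 135, 138, 135, 125, 105, 87, 115, 146, 159, 163, 166, 162, 162, 161, 156, 152, 143, 116, 111, 154, 163, 163, 161, 163, 168, 155, 82, 32, 32, 29, 31, 25]
wrist6 285 [140, 139, 140, 140, 141, 139, 139, 141, 139, 138, 137, 135, 128, 108, 89, 118, 143, 98, 81, 80, 78, 72, 71, 69, 68, 65, 62, 59, 70, 72, 73, 72, 76, 69, 46, 17, 10, 7, 10, 12]
wrist6 handle start row 150
```

The rim's front edge is at the same row as just after the lift (within 1 px), so the tilt is still about 1.5–2° and nothing has slipped. Handing in now.

```bash
python3 - <<'E'
from plant import r, job, read_camera, get_obs
print(job.job_done())
E
```

```text
the job is handed in; nothing more can be done
None
```

I handed the job in at about 11 s, with the gripper holding the portafilter under the chute: rim about 16 mm below it, tilt about 2°, centred to within an estimated 3–4 mm, and the switch pressed in about 6 mm (about 3 N); no verdict came back.

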